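Open the cup rail by its ratchet release

TASK

Open up the cup rail: with the fingertips press down the black release paddle of the sliding stop and, keeping it pressed, push the stop back along its toothed bar, away from the two cups, until it is fully home against the block at the end of the bar. Then take the hand away so that the paddle springs up again. Leave the cups standing where they are, and do not shift or lift the jar, bowl, scoop, spoon rest, tray or tin around them.

Things in the scene. Friction and masses are not known exactly. Their poses are not given: they have to be found in the camera images.
- rail: Cup rail fixed flat on the worktop: aluminium bar 24 mm wide, 12 high, 395 long, with 4 mm steel saw-teeth on top (pitch 8). Origin on the worktop under mid-bar; x across the bar, y along it in the stop's OPENING direction (away from the cups), z up. Fixed jaw at y = -190 mm, reaching to x = -96, 53 mm high. The teeth let the stop slide towards the cups, but lock it against opening unless the paddle is down.
- end_block (a point): Middle of the stop-side face, 15 mm up, of the black block (44 mm wide, 30 high) at the open end of the bar, 177 mm along rail +y from the rail's origin. The stop's rear lug meets it when fully home. Axes as the rail's.
- stop (a joint): Slide of the stop along the bar, m, growing as it opens (rail +y). 0: jaw face at y = -50 mm of the rail. 0.125: fully home against the end block. Starts between 0.003 and 0.06. With the paddle held down it slides with about 2 N of friction; let go, it stays.
- stop_jaw (a point): On the cup-side face of the sliding stop's jaw, over the bar's centre line, 30 mm above the worktop; axes as the rail's. The stop is an aluminium carriage astride the bar, 102 mm long from this face along rail +y: jaw plate in front (10 mm thick, up to 56 mm above the worktop, reaching to rail x = -96 mm), then the paddle, then the lug.
- stop_lug (a point): On the paddle-side face of the lug, 58 mm above the worktop: an upright plate across the stop's rear end, 44 mm wide, 10 thick, top 68 mm above the worktop, 92 mm behind the jaw face. A fingertip pressing the paddle can push against it in the opening direction. Axes as the rail's.
- release_pad (a point): On top of the release paddle, on its centre line, 72 mm behind the jaw face, 20 mm in front of the lug, 48 mm above the worktop when up. Ribbed black plate 40 mm wide across the bar, reaching from 41 to 89 mm behind the jaw face; open above and at both sides. It tips about a pin 36 mm in front of this point: the end at the lug goes down.
- release (a joint): Tip angle of the paddle, rad: 0 up, 0.26 fully down (release_pad then 9 mm lower than at 0). The teeth are free above about 0.15 (5.5 mm down there) for as long as it is held. Spring, felt at release_pad: about 2.2 N to start, 5.5 N fully down. It springs up by itself to about 0.03 when the pawl drops between two teeth (more where it sits on a tooth).
- cup_a_centre (a point): Centre, half-way up, of the white ceramic cup next to the fixed jaw: 66 mm across the rim, 56 mm high, no handle, loose.
- cup_b_centre (a point): Centre, half-way up, of the same kind of cup next to the sliding stop.
- jar_centre (a point): Bystander: glass storage jar with latch lid, 90 mm across, 121 mm high, behind the bar (+x side) near the cups; point half-way up.
- bean_tin_centre (a point): Bystander: round steel tin with black lid, 75 mm across, 106 mm high, standing on the tray; point half-way up.
- tray: Bystander: aluminium tray 160 x 240 mm, 18 mm high, at the left; origin under its centre.
- sugar_bowl: Bystander: small white bowl, 76 mm across, 45 mm high, behind the end block; origin under its centre.
- spoon_rest: Bystander: wooden spoon rest 95 x 80 mm, 16 mm high, behind the bar beside the stop's path; origin under its centre.
- scoop: Bystander: short wooden coffee scoop 85 mm long, 20 mm thick, lying on the spoon rest; origin under its centre.
Mind the look-alikes: they are no part of the job. What is shaped like the part that bears cup_a_centre but orange or red is not meant.

How it is judged (in metres and radians):
On the way, in this order (a step that is already met when the one before it is completed fails the run):
1. the fingers hold the release paddle down while the stop is still where it stood (within 12 mm) (value of joint release above 0.12 rad and contact force between the fingers and release above 2 N and distance of stop_jaw from where it was at the start of the episode below 0.012 m), for 0.05 s.
2. the stop is pushed home against the end block (value of joint stop above 0.119 m), for 0.1 s.
At the end, for the whole second after the job is handed in: The stop is home (within 6 mm of the end block) and at rest, its release paddle has sprung up (below 0.12 rad), and both cups stand upright within 20 mm of where they stood (value of joint stop above 0.119 m and value of joint release below 0.12 rad and velocity of joint stop between -0.01 and 0.01 m/s and angle between each of cup_a_centre, cup_b_centre's own z axis and vertical below 0.1 rad and distance of each of cup_a_centre, cup_b_centre from where it was at the start of the episode below 0.02 m); the robot touches nothing.
It fails at once if a cup is tipped, lifted or pushed more than 25 mm from its place (angle between any of cup_a_centre, cup_b_centre's own z axis and vertical above 0.4 rad or distance of any of cup_a_centre, cup_b_centre from where it was at the start of the episode above 0.025 m).
It fails at once if the jar, tin, tray, sugar bowl, spoon rest or scoop is moved or lifted by more than 25 mm (distance of any of jar_centre, tray, sugar_bowl, spoon_rest, scoop, bean_tin_centre from where it was at the start of the episode above 0.025 m).
It also fails if it takes over 32 s, if anything falls off the work surface, if the arm or the gripper's body presses on something with over 40 N, if the wrist force passes 120 N, or if a joint passes its speed limit or range.

ROBOT

A 6-joint arm with a two-finger parallel gripper is mounted at the origin on the work surface. World frame = base frame: x ahead of the robot, y to its left, z up, the work surface at z = 0. Lengths are in mm, angles in rad, forces in N, time in s.
With the tool pointing down it reaches from about 250 to 800 mm from the base axis. Payload 8.5 kg.
Tool frame: the origin (TCP) lies at the very end of the fingers, on their centre line; the grasp point (between the pads) lies 19 mm behind it; z points along the fingers, y is the direction in which the jaws open and shut (so a half turn about z gives the same grasp; the last joint's range is limited). The gripper opens to 85 mm and grips with 20 to 120 N. Pads are 22 mm wide; open, the fingers measure 114 mm over their backs; the gripper's body (76 mm by 85 mm) begins 54 mm behind the grasp point. The pads swing forward as they close: fully open they stand 13 mm farther back than shut.
Start: joints at [1.236, 0.238, -0.013, 1.319, 0, 1.571], TCP at [172.488, 495.809, 231.276] pointing down, gripper open.
Joint ranges: [-2.66, 2.66], [-1.03, 1.9], [-1.14, 1.46], [-1.82, 2.27], [-1.45, 1.34], [-3.14, 3.14]. Speed limits (rad/s): [2.22, 2.22, 2.79, 3.14, 3.14, 3.14].

INTERFACE

Orientations are given as [roll, pitch, yaw] about the fixed x, y, z axes, in that order (R = Rz(yaw) Ry(pitch) Rx(roll)).
In Python, from station import status, snapshot, workorder, look_for, landmark_of gives the robot as it stands.
- The arm moves only by the tool step_arm, never from a script. Its argument "series" is a list of rows, each a list of 7 numbers: the shift along the tool's x, y, z in m, then the turn, a rotation vector about the tool's x, y, z in rad, then the opening, from 0 (shut) to 1 (fully open). In form: [[x, y, z, rx, ry, rz, hand], ...]. A call has 1 to 5 rows; each row is the pose to reach, as a shift and turn from the pose commanded when the call began, along the tool's axes at that moment; what a row does not reach only later rows make up. A row lasts 1/10 s, in which the tool goes at most 50 mm and 8.59 degrees, less where a joint would pass 70% of its speed; a pose out of reach is approached as far as the arm can. A call with a gripper value outside its range is refused whole. The fingers move at their own pace and stop on an object; "newtons" is the grip in N (left out, the last holds). Time passes only in rows, so rows that repeat a pose let the fingers close. It gives the time, the measured TCP pose, the force and the opening at its end, in the units of the state.
- status.state(): the state, without advancing time (a new reading comes with each control period).
- snapshot(name): name is "side" or "top"; returns a dict with "color" (384x512x3 uint8, red, green, blue), "K" (3x3 intrinsics, pixels), "D" ([k1, k2, p1, p2, k3] as OpenCV has them; the pictures are not rectified), "cam_to_world" (4x4, takes a point from camera to world coordinates). Camera axes: x right, y down, z forward; pixel columns grow to the right and rows downward; lengths in mm; the calibration is good to about 2 mm. A picture is of the moment at which its call begins. There is no depth.
- workorder.job_done(): hands the job in, once; it reports no verdict.
Trained networks look in the newest picture that a camera, given by its name, has taken for a name from the list of things; names that differ only in an ending like _2 or _b are one class to them, and where a whole thing is asked for, a point or a joint stands for the part that bears it (a point fixed in the world has none). Each returns a list of dicts, best first, with "confidence" (0 to 1); they miss things now and then, are a little off and sometimes report something else, mostly with a low value. They report only what shows in the picture. A call takes as long as a camera call. They do not tell look-alikes from the thing itself.
- look_for(camera, target): "uv" ([column, row] in pixels, amid what is visible of it).
- landmark_of(camera, target): "uv" ([column, row] in pixels: a listed point, or the origin of a listed thing).
The state is a dict: "t": time; "joints": joint angles; "qvel": joint speeds; "tau": joint torques, N m; "position": TCP position; "orientation": TCP orientation; "ft_force": force on the tool from outside, world axes, zero at the start; "wrist_torque": the same for the moment, N m; "gripper_width": finger opening in mm.
Only numpy, scipy, OpenCV 4.12 (cv2) and the standard library are available. Lean on these libraries where they do the work, as an engineer would, in place of code of your own. Each camera call takes 0.05 s, during which the arm holds its last target.

## Working session

There is one attempt and no reset: what is moved stays moved. The work goes in short steps, Python scripts to look and compute and a tool call to move; the robot and the scene stay as the last step left them, time stands still between calls to the robot, and variables do not carry over. Pictures are saved under pics/ and viewed, and the job is handed in when it is done.

Besides the shell and the picture viewer there is one more tool, called after "Emit:" in YAML: its name, and indented under it one key for each argument. step_arm: Moves the arm, as the interface text tells. Its arguments: {"type":"object","properties":{"series":{"type":"array","items":{"type":"array","items":{"type":"number"}}},"newtons":{"type":"number"}},"required":["series"]}

```bash
mkdir -p pics; ls
cat > h.py <<'E'
import numpy as np,cv2
from station import status,snapshot,workorder,look_for,landmark_of
def ray(s,uv):
    n=cv2.undistortPoints(np.array([[uv]],float),np.array(s['K'],float),np.array(s['D'],float))[0,0]
    T=np.array(s['cam_to_world']);d=T[:3,:3]@np.array([n[0],n[1],1]);return T[:3,3],d/np.linalg.norm(d)
def atz(s,uv,z):
    o,d=ray(s,uv);return o+d*(z-o[2])/d[2]
def tri(a,ua,b,ub):
    o1,d1=ray(a,ua);o2,d2=ray(b,ub)
    A=np.stack([d1,-d2],1);t=np.linalg.lstsq(A,o2-o1,rcond=None)[0]
    p,q=o1+t[0]*d1,o2+t[1]*d2
    return (p+q)/2,np.linalg.norm(p-q)
def proj(s,P):
    T=np.linalg.inv(np.array(s['cam_to_world']));r=cv2.Rodrigues(T[:3,:3])[0]
    return cv2.projectPoints(np.array(P,float).reshape(-1,1,3),r,T[:3,3],np.array(s['K'],float),np.array(s['D'],float))[0].reshape(-1,2)
E
python3 - <<'E'
from h import *
S={}
for c in('side','top'):
    s=snapshot(c);S[c]=s;cv2.imwrite(f'pics/{c}0.png',cv2.resize(s['color'][:,:,::-1],(800,600),interpolation=cv2.INTER_CUBIC))
for t in ['rail','end_block','stop_jaw','stop_lug','release_pad','cup_a_centre','cup_b_centre','jar_centre','sugar_bowl','spoon_rest','scoop','tray']:
    R={c:landmark_of(c,t) for c in S}
    for c in S: print(t,c,[(np.round(r['uv'],1).tolist(),round(r['confidence'],2)) for r in R[c][:3]])
    if R['side'] and R['top']: print('   ',tri(S['side'],R['side'][0]['uv'],S['top'],R['top'][0]['uv']))
print(status.state())
E
```

```text
pics
rail side [([275.0, 222.0], 0.69)]
rail top [([273.0, 191.4], 0.9)]
    (array([489.58130886,   6.68047978,   9.24249367]), np.float64(6.955651192919497))
end_block side [([251.0, 182.0], 0.86)]
end_block top [([206.9, 174.4], 0.68)]
    (array([550.51709193, 189.22169253,  -3.69180817]), np.float64(14.621097813523987))
stop_jaw side [([286.3, 218.4], 0.7)]
stop_jaw top [([277.9, 189.4], 0.69)]
    (array([499.55149278, -11.03939618,  26.54528472]), np.float64(9.5436575242244))
stop_lug side [([265.1, 189.0], 0.57), ([274.2, 243.7], 0.44)]
stop_lug top [([245.4, 176.9], 0.56), ([276.1, 190.0], 0.55), ([257.4, 154.3], 0.38)]
    (array([524.92966683,  85.53614858,  49.49187661]), np.float64(7.565287618005101))
release_pad side [([263.7, 200.3], 0.76)]
release_pad top [([252.9, 180.9], 0.58)]
    (array([511.98616649,  67.51620556,  30.71412887]), np.float64(18.482969323079015))
cup_a_centre side [([342.3, 297.4], 0.78), ([280.3, 335.0], 0.58), ([293.1, 260.3], 0.56)]
cup_a_centre top [([318.4, 220.1], 0.96), ([369.0, 214.8], 0.83), ([366.7, 270.6], 0.81)]
    (array([ 456.6170705
[... 1072 characters left out ...]
9]), np.float64(15.455890598086611))
{'t': 1.3, 'joints': array([ 1.23599103e+00,  2.38172957e-01, -1.35195076e-02,  1.31919210e+00,
       -2.34782100e-06,  1.57081056e+00]), 'qvel': array([ 0.00020809, -0.00036844, -0.00105349, -0.00024928, -0.0007904 ,
        0.00124342]), 'tau': array([-6.37668086e-05, -5.38600445e+01,  3.46695185e+01,  2.77153107e-03,
        7.52766050e-05,  4.12296160e-06]), 'position': array([172.4909771 , 495.79997718, 231.2828112 ]), 'orientation': array([-3.14150441e+00,  2.34907693e-06,  2.80677313e+00]), 'ft_force': array([-0.72995276,  0.6744084 ,  0.29157467]), 'wrist_torque': array([ 0.0081695 , -0.03535445, -0.01408815]), 'gripper_width': 85.36510300330995}
```

Run:
```python
from h import *
for c,b in(('side',(160,120,400,300)),('top',(170,110,410,290))):
    im=cv2.imread(f'pics/{c}0.png'); f=800/512
    x0,y0,x1,y1=b; k=im[int(y0*f):int(y1*f),int(x0*f):int(x1*f)]
    cv2.imwrite(f'pics/{c}0c.png',cv2.resize(k,(800,600),interpolation=cv2.INTER_CUBIC))
```

```text
(no output)
```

View pics/side0.png

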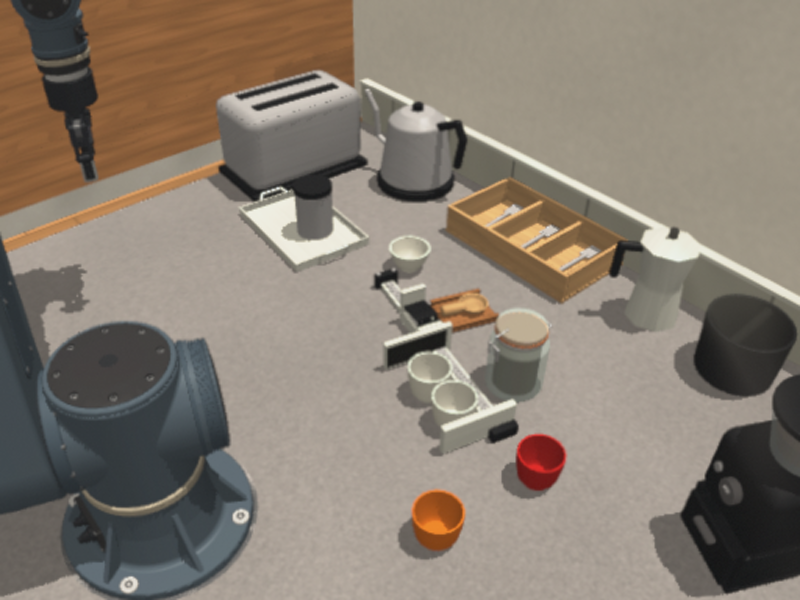

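View pics/top0.png

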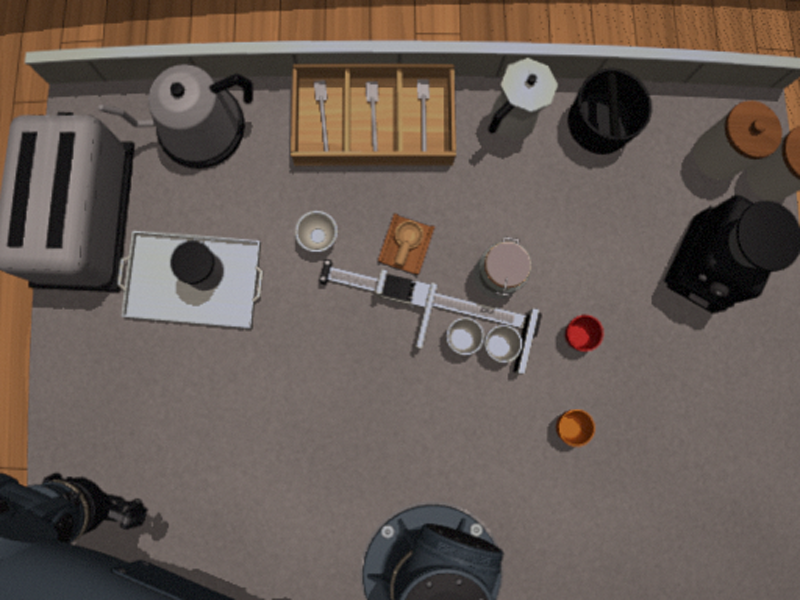

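```bash
sleep 0
```

```text
(no output)
```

View pics/side0c.png

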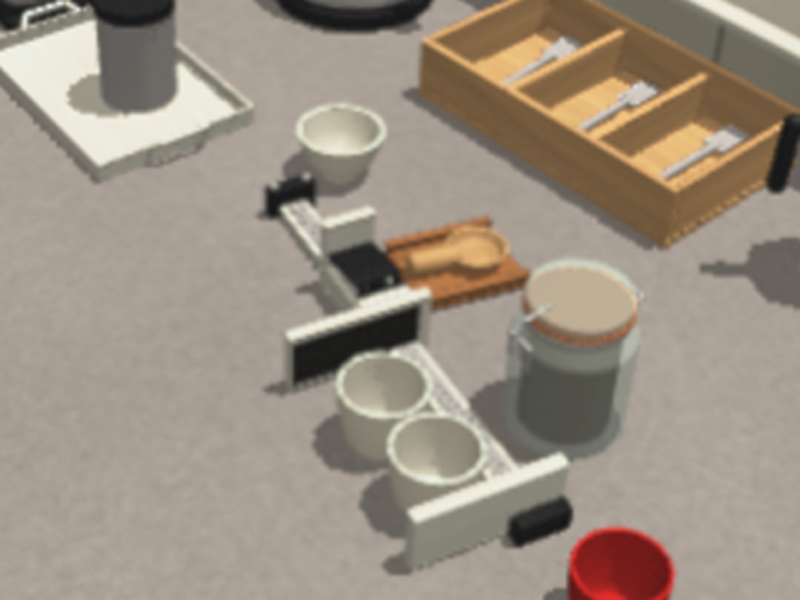

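View pics/top0c.png

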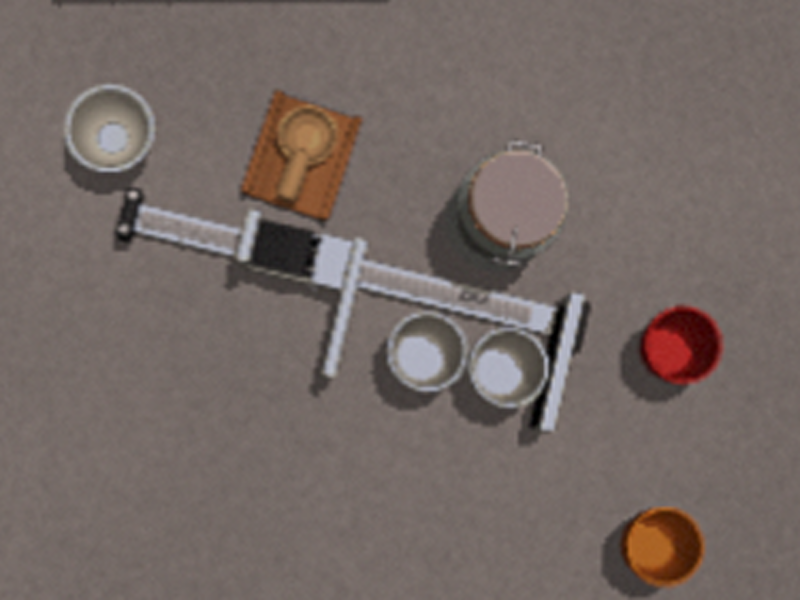

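```bash
cat > fit.py <<'E'
from h import *
import pickle,sys
from scipy.optimize import least_squares
S={}
for c in('side','top'):
    s=snapshot(c);S[c]={k:np.array(v) for k,v in s.items()}
pickle.dump(S,open('S0.pkl','wb'))
T=lambda u,v:(170+u/10*3,110+v/10*3)
D=lambda u,v:(160+u/10*3,120+v/10*3)
# local (x,y,z,moves)
obs=[('top',(0,47,68,1),T(250,237)),('top',(-96,-45,56,1),T(330,375)),('top',(-96,-195,53,0),T(548,429)),
('top',(0,-45,56,1),T(354,262)) if 0 else ('top',(0,183,30,0),T(129,214)),
('top',(0,15,48,1),T(285,250)),('top',(0,177,15,0),(206.9,174.4)),
('side',(0,47,68,1),D(348,228)),('side',(-96,-45,56,1),D(288,333)),('side',(-96,-195,53,0),D(412,511)),('side',(0,183,30,0),D(290,186)),
('side',(0,22,48,1),(263.7,200.3)),('top',(0,22,48,1),(252.9,180.9))]
def W(p,l):
    x,y,z,m=l;y=y+m*p[3];c,s=np.cos(p[2]),np.sin(p[2]);return [p[0]+c*x-s*y,p[1]+s*x+c*y,z]
def res(p,full=False):
    r=np.array([proj(S[c],[W(p,l)])[0]-uv for c,l,uv in obs]);return r if full else r.ravel()
f=least_squares(res,[500,10,0.25,20],x_scale=[10,10,.1,10],loss='soft_l1')
p=f.x;print(p);print(np.round(res(p,1),1))
np.save('p.npy',p)
def box(x0,x1,y0,y1,z0,z1,m):
    P=[(x,y,z,m) for x in(x0,x1) for y in(y0,y1) for z in(z0,z1)]
    return [(P[a],P[b]) for a,b in [(0,1),(2,3),(4,5),(6,7),(0,2),(1,3),(4,6),(5,7),(0,4),(1,5),(2,6),(3,7)]]
L=box(-12,12,-197.5,197.5,0,12,0)+box(-96,22,-200,-190,0,53,0)+box(-96,22,-50,-40,0,56,1)+box(-22,22,42,52,20,68,1)+box(-20,20,-9,39,46,48,1)+box(-22,22,177,190,0,30,0)
for c,b in(('side',(220,150)),('top',(190,140))):
    k=5;im=S[c]['color'][:,:,::-1];x0,y0=b;w=160;h=120
    im=cv2.resize(im[y0:y0+h,x0:x0+w],(800,600),interpolation=cv2.INTER_CUBIC)
    for a,e in L:
        q=((proj(S[c],[W(p,a),W(p,e)])-b+.5)*k).round().astype(int);cv2.line(im,tuple(map(int,q[0])),tuple(map(int,q[1])),(0,255,0) if a[3] else(0,200,255),1)
    q=((proj(S[c],[W(p,(0,22,48,1))])[0]-b+.5)*k).astype(int);cv2.circle(im,tuple(map(int,q)),4,(0,0,255),-1)
    cv2.imwrite(f'pics/{c}fit.png',im)
E
python3 fit.py
```

```text
[ 4.96389623e+02  8.53204534e+00 -2.41545904e-01  3.24681037e+01]
[[-0.4 -0.7]
 [ 0.3  0.3]
 [-0.6 -0.5]
 [-0.1 -0.3]
 [ 0.3 -0.8]
 [ 4.1  0.9]
 [-0.5 -3.8]
 [-0.4  0.9]
 [-0.2  0.6]
 [-0.7 -1.1]
 [ 4.6 -4.1]
 [ 0.5  2.7]]
```

View pics/sidefit.png

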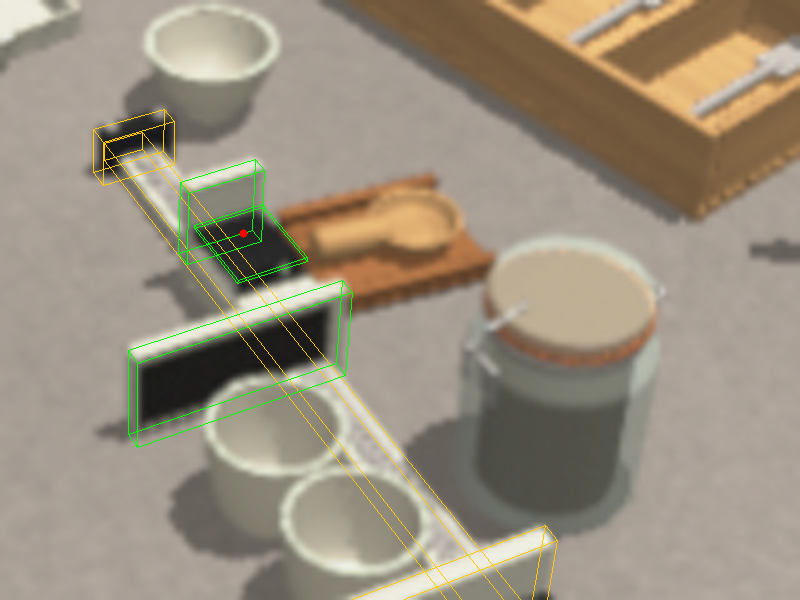

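View pics/topfit.png

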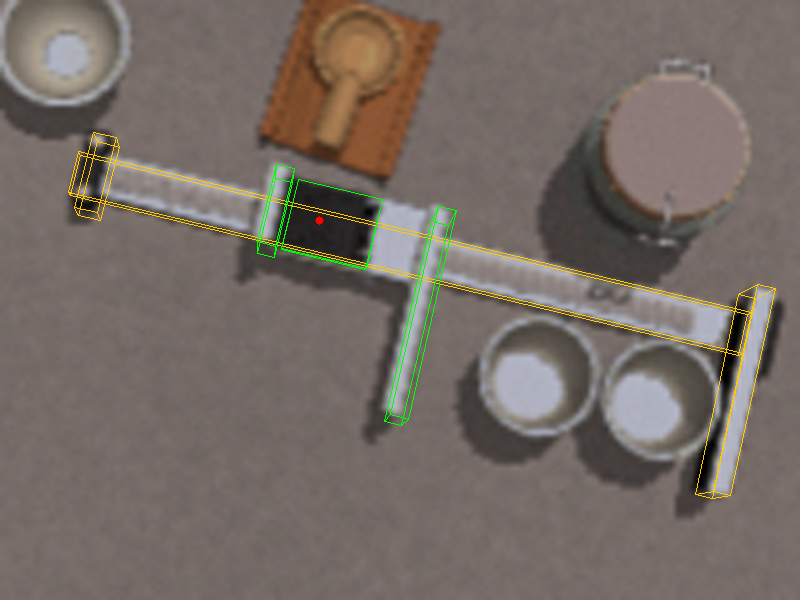

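```bash
cat > mv.py <<'E'
from h import *
from scipy.spatial.transform import Rotation as R
import sys
p=np.load('p.npy')
def target(ly,z,lx=0):
    c,s=np.cos(p[2]),np.sin(p[2]);return np.array([p[0]+c*lx-s*ly,p[1]+s*lx+c*ly,z])
x,y,z=map(float,sys.argv[1:4]) # local y, z, local x
s=status.state();R0=R.from_euler('xyz',s['orientation'])
Rt=R.from_euler('xyz',[np.pi,0,p[2]+np.pi/2])
t=target(x,y,z);d=R0.inv().apply(t-s['position'])/1000
print(s['t'],t,'shift',d.round(4),'rot',(R0.inv()*Rt).as_rotvec().round(4),s['ft_force'].round(2),s['gripper_width'])
c=np.cos(p[2]);sn=np.sin(p[2]);w=s['position'][:2]-p[:2];print('local',c*w[0]+sn*w[1],-sn*w[0]+c*w[1],s['position'][2])
E
python3 mv.py 58.5 120 0
```

```text
1.4 [510.38305381  65.33375225 120.        ] shift [-0.4606 -0.2955  0.1113] rot [-1.0000e-04  2.0000e-04  1.4776e+00] [-1.01  0.57  0.6 ] 85.35093943367713
local -431.0532951387375 395.62427933027675 231.27040751074725
```

Emit:
step_arm:
  series:
    - [-0.46, -0.295, 0.06, 0, 0, 1.4776, 0]
    - [-0.46, -0.295, 0.06, 0, 0, 1.4776, 0]
    - [-0.46, -0.295, 0.06, 0, 0, 1.4776, 0]
    - [-0.46, -0.295, 0.06, 0, 0, 1.4776, 0]
    - [-0.46, -0.295, 0.06, 0, 0, 1.4776, 0]
  newtons: 40

```text
t: 1.9
position: [326.8, 298.8, 204.0]
orientation: [3.141, -0.0, 2.051]
ft_force: [0.7, 0.0, -0.1]
gripper_width: 12.0
```

```bash
python3 mv.py 58.5 120 0
```

```text
1.9 [510.38305381  65.33375225 120.        ] shift [-0.2919  0.0549  0.084 ] rot [ 6.000e-04 -3.000e-04  7.219e-01] [ 0.67  0.01 -0.15] 12.034979115697737
local -234.09437847152833 241.28171927664377 203.989969088773
```

Emit:
step_arm:
  series:
    - [-0.29, 0.055, 0.05, 0, 0, 0.722, 0]
    - [-0.29, 0.055, 0.05, 0, 0, 0.722, 0]
    - [-0.29, 0.055, 0.05, 0, 0, 0.722, 0]
    - [-0.29, 0.055, 0.05, 0, 0, 0.722, 0]
    - [-0.29, 0.055, 0.05, 0, 0, 0.722, 0]

```text
t: 2.4
position: [480.8, 105.8, 162.2]
orientation: [3.141, -0.0, 1.329]
ft_force: [0.3, 1.2, -0.2]
gripper_width: 0.1
```

```bash
python3 mv.py 58.5 120 0
```

```text
2.4 [510.38305381  65.33375225 120.        ] shift [-0.0322  0.0384  0.0422] rot [ 0.0006 -0.0003 -0.0006] [ 0.34  1.19 -0.19] 0.09572031751894598
local -38.40581016728623 90.70889557818018 162.16475593472404
```

Emit:
step_arm:
  series:
    - [0, 0, 0, 0, 0, 0, 0]
    - [0, 0, 0, 0, 0, 0, 0]

```text
t: 2.6
position: [479.9, 106.6, 161.8]
orientation: [-3.141, 0.0, 1.332]
ft_force: [-1.2, 0.7, -0.0]
gripper_width: -0.3
```

```bash
python3 mv.py 58.5 90 0
```

```text
2.6 [510.38305381  65.33375225  90.        ] shift [-0.0328  0.0394  0.0718] rot [-0.0011  0.0004  0.0032] [-1.24  0.66 -0.05] -0.2987690580831103
local -39.439206808582156 91.23276690494457 161.8206724643695
```

Emit:
step_arm:
  series:
    - [-0.017, 0.02, 0.03, 0, 0, 0.0, 0]
    - [-0.0328, 0.0394, 0.06, 0, 0, 0, 0]
    - [-0.0328, 0.0394, 0.071, 0, 0, 0, 0]
    - [-0.0328, 0.0394, 0.071, 0, 0, 0, 0]
    - [-0.0328, 0.0394, 0.071, 0, 0, 0, 0]

```text
t: 3.1
position: [509.9, 67.8, 92.0]
orientation: [-3.142, -0.0, 1.337]
ft_force: [-0.3, -0.3, 0.4]
gripper_width: 0.0
```

```bash
python3 mv.py 58.5 56 0
python3 - <<'E'
from h import *
for c,b in(('side',(210,130)),('top',(190,120))):
    s=snapshot(c);x0,y0=b
    cv2.imwrite(f'pics/{c}1.png',cv2.resize(s['color'][y0:y0+120,x0:x0+160,::-1],(800,600),interpolation=cv2.INTER_CUBIC))
E
```

```text
3.1 [510.38305381  65.33375225  56.        ] shift [-0.0023  0.001   0.036 ] rot [-0.     -0.0002  0.0074] [-0.31 -0.33  0.41] 0.009953613421857048
local -1.0373312867344122 60.76854157787021 92.0010464551802
```

View pics/side1.png

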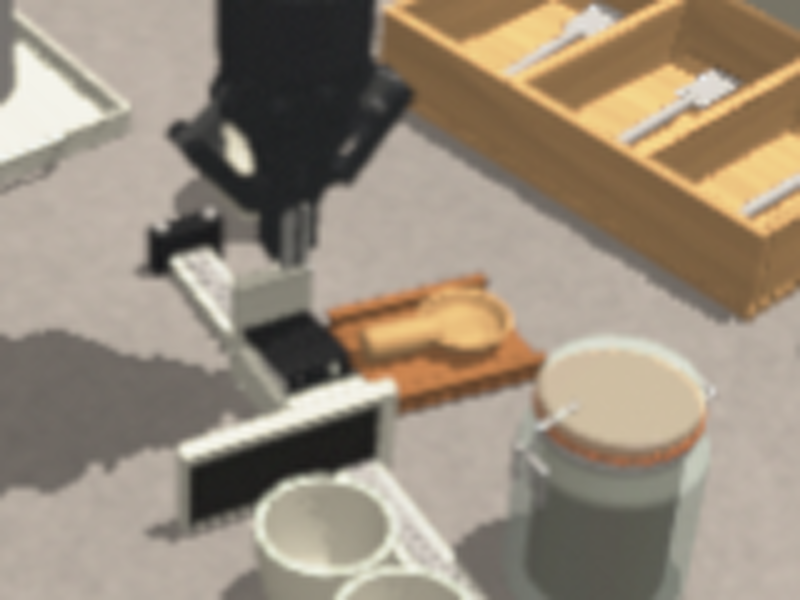

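View pics/top1.png

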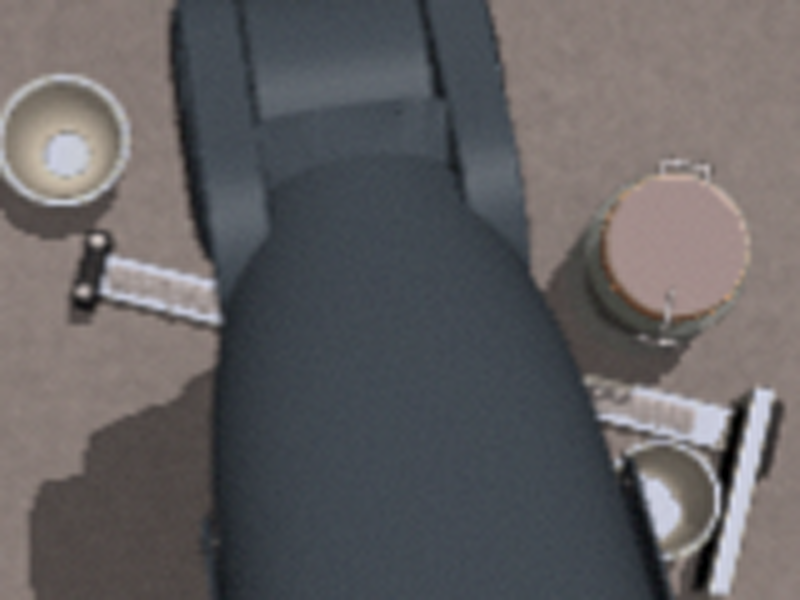

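Emit:
step_arm:
  series:
    - [-0.002, 0.001, 0.012, 0, 0, 0.0, 0]
    - [-0.003, 0.001, 0.024, 0, 0, 0, 0]
    - [-0.003, 0.001, 0.036, 0, 0, 0, 0]
    - [-0.003, 0.001, 0.036, 0, 0, 0, 0]
    - [-0.003, 0.001, 0.036, 0, 0, 0, 0]

```text
t: 3.7
position: [510.2, 63.3, 54.7]
orientation: [-3.14, 0.001, 1.335]
ft_force: [0.3, 0.1, 0.1]
gripper_width: 0.0
```

```bash
python3 mv.py 58.5 40 0
python3 - <<'E'
from h import *
for c,b in(('side',(230,160)),):
    s=snapshot(c);x0,y0=b
    cv2.imwrite(f'pics/{c}2.png',cv2.resize(s['color'][y0:y0+60,x0:x0+80,::-1],(800,600),interpolation=cv2.INTER_CUBIC))
    print((proj(s,[status.state()['position']])-b)*10)
E
```

```text
3.7 [510.38305381  65.33375225  40.        ] shift [ 0.002  -0.0002  0.0147] rot [-0.0013  0.0006  0.0054] [0.27 0.07 0.09] 0.04583858956751667
local 0.27391047782481337 56.50430692142608 54.68865768336129
[[381.58227219 334.82367943]]
```

View pics/side2.png

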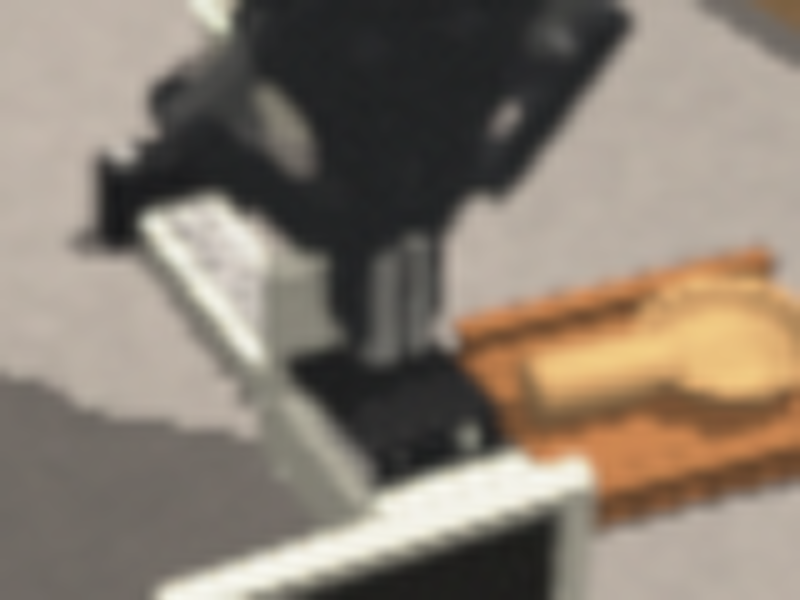

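Run:
```python
from h import *
import pickle
S=pickle.load(open('S0.pkl','rb'));p=np.load('p.npy')
im=cv2.imread('pics/side2.png')
def W(x,y,z):
    c,s=np.cos(p[2]),np.sin(p[2]);return [p[0]+c*x-s*y,p[1]+s*x+c*y,z]
def poly(P,col):
    q=((proj(S['side'],P)-(230,160)+.5)*10).astype(np.int32);cv2.polylines(im,[q],True,col,1)
y=p[3]
poly([W(-20,y-9,48),W(20,y-9,48),W(20,y+39,48),W(-20,y+39,48)],(0,255,0))
poly([W(-22,y+42,68),W(22,y+42,68),W(22,y+42,30),W(-22,y+42,30)],(0,255,255))
b=56.5
poly([W(-14.5,b-11,54.7),W(14.5,b-11,54.7),W(14.5,b+11,54.7),W(-14.5,b+11,54.7)],(0,0,255))
cv2.imwrite('pics/side2o.png',im)
```

```text
(no output)
```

View pics/side2o.png

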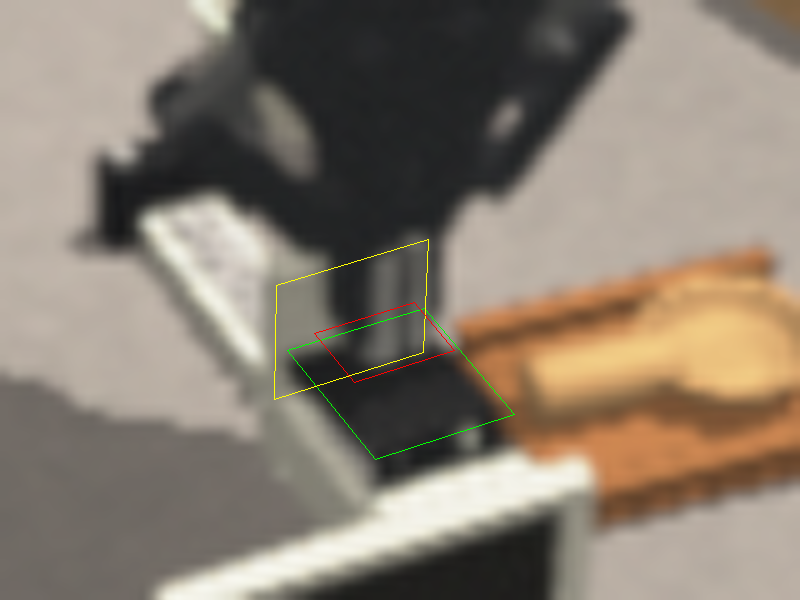

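Emit:
step_arm:
  series:
    - [0.002, -0.0015, 0.004, 0, 0, 0.0, 0]
    - [0.002, -0.0015, 0.008, 0, 0, 0, 0]
    - [0.002, -0.0015, 0.011, 0, 0, 0, 0]
    - [0.002, -0.0015, 0.011, 0, 0, 0, 0]

```text
t: 4.15
position: [509.7, 65.8, 44.1]
orientation: [3.142, 0.0, 1.335]
ft_force: [-0.6, -0.6, 1.7]
gripper_width: 0.2
```

```bash
python3 mv.py 58.5 40 0
```

```text
4.15 [510.38305381  65.33375225  40.        ] shift [-0.0003  0.0008  0.0041] rot [0.0001 0.     0.0056] [-0.61 -0.61  1.72] 0.1932120129313124
local -0.8025546966352142 58.749283291482314 44.14080079893575
```

Emit:
step_arm:
  series:
    - [0, 0, 0.0025, 0, 0, 0.0, 0]
    - [0, 0, 0.005, 0, 0, 0, 0]
    - [0, 0, 0.005, 0, 0, 0, 0]

```text
t: 4.45
position: [509.9, 66.1, 39.8]
orientation: [3.141, -0.001, 1.335]
ft_force: [-1.9, 1.6, 9.0]
gripper_width: 0.3
```

```bash
python3 mv.py 58.5 40 0
```

```text
4.45 [510.38305381  65.33375225  40.        ] shift [-0.0006  0.0007 -0.0002] rot [ 0.0006 -0.0009  0.0057] [-1.86  1.59  9.  ] 0.31005921059243047
local -0.6616285861855502 59.095540892427984 39.812532317960105
```

Emit:
step_arm:
  series:
    - [0.005, 0, 0, 0, 0, 0.0, 0]
    - [0.012, 0, 0, 0, 0, 0, 0]
    - [0.02, 0, 0, 0, 0, 0, 0]
    - [0.028, 0, 0, 0, 0, 0, 0]
    - [0.036, 0, 0, 0, 0, 0, 0]

```text
t: 4.95
position: [518.7, 100.6, 39.7]
orientation: [3.14, 0.001, 1.334]
ft_force: [0.9, -2.2, 5.1]
gripper_width: 0.1
```

```bash
python3 mv.py 58.5 40 0;  python3 - <<'E'
from h import *
s=snapshot('side');x0,y0=210,130
cv2.imwrite('pics/side3.png',cv2.resize(s['color'][y0:y0+120,x0:x0+160,::-1],(800,600),interpolation=cv2.INTER_CUBIC))
E
```

```text
4.95 [510.38305381  65.33375225  40.        ] shift [-0.0362  0.0002 -0.0002] rot [0.0014 0.0006 0.0051] [ 0.93 -2.2   5.14] 0.07263635450138235
local -0.381661214279557 94.74023748404505 39.72857228407131
```

View pics/side3.png

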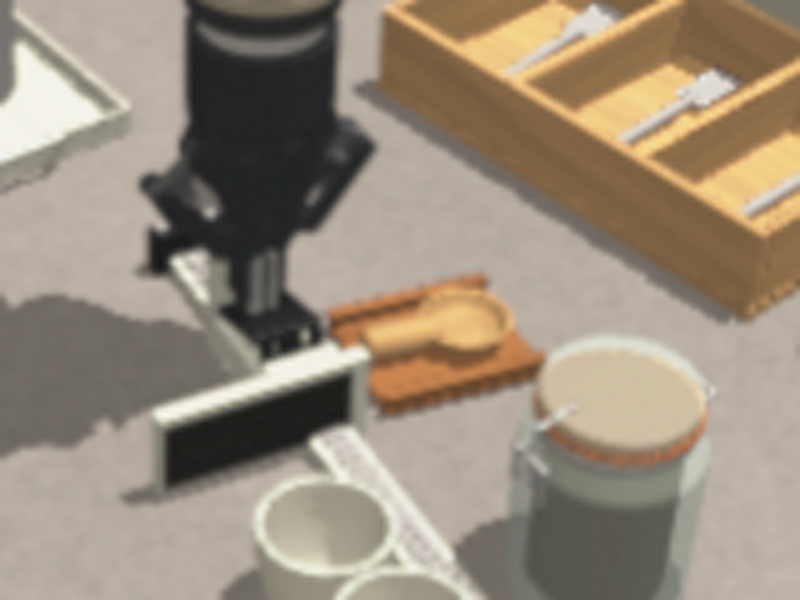

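The stop has moved away from the cups (jaw outer end about 30 px further left in this crop), with about 2 N push and 5 N down. The cups have not moved. I'll carry on.

Emit:
step_arm:
  series:
    - [0.009, 0, 0, 0, 0, 0.0, 0]
    - [0.018, 0, 0, 0, 0, 0, 0]
    - [0.027, 0, 0, 0, 0, 0, 0]
    - [0.036, 0, 0, 0, 0, 0, 0]
    - [0.045, 0, 0, 0, 0, 0, 0]

```text
t: 5.5
position: [529.7, 144.8, 39.7]
orientation: [3.14, 0.0, 1.334]
ft_force: [3.6, -3.1, 5.0]
gripper_width: 0.0
```

Emit:
step_arm:
  series:
    - [0.005, 0, 0, 0, 0, 0.0, 0]
    - [0.009, 0, 0, 0, 0, 0, 0]
    - [0.012, 0, 0, 0, 0, 0, 0]
    - [0.014, 0, 0, 0, 0, 0, 0]

```text
t: 5.9
position: [533.1, 158.4, 39.7]
orientation: [3.139, -0.0, 1.335]
ft_force: [3.9, -2.7, 4.8]
gripper_width: 0.1
```

```bash
python3 mv.py 58.5 40 0;  python3 - <<'E'
from h import *
s=snapshot('side');x0,y0=210,130
cv2.imwrite('pics/side4.png',cv2.resize(s['color'][y0:y0+120,x0:x0+160,::-1],(800,600),interpolation=cv2.INTER_CUBIC))
E
```

```text
5.9 [510.38305381  65.33375225  40.        ] shift [-0.0958 -0.0003 -0.0003] rot [ 0.0022 -0.0003  0.0055] [ 3.89 -2.73  4.77] 0.09068575610220007
local -0.235682443671422 154.34186587697732 39.67948642835623
```

View pics/side4.png

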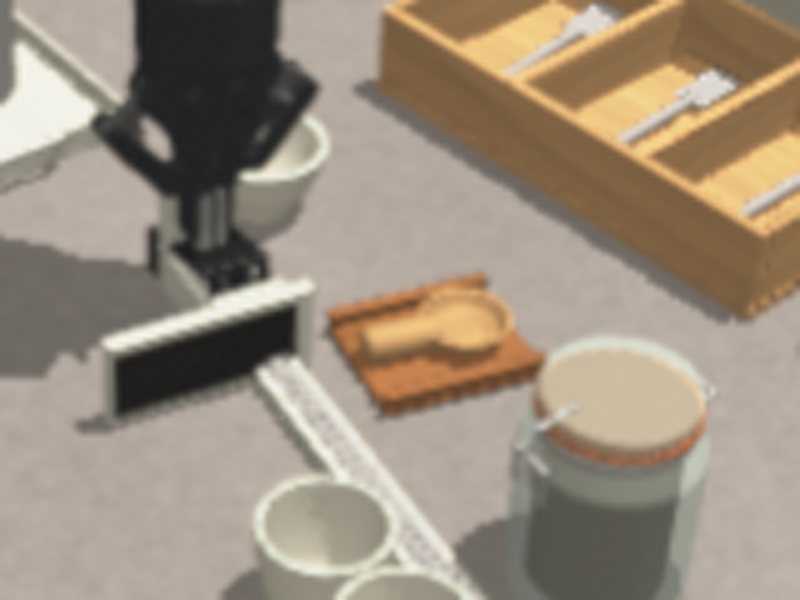

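Emit:
step_arm:
  series:
    - [0.001, 0, 0, 0, 0, 0.0, 0]
    - [0.002, 0, 0, 0, 0, 0, 0]
    - [0.003, 0, 0, 0, 0, 0, 0]
    - [0.003, 0, 0, 0, 0, 0, 0]

```text
t: 6.35
position: [533.8, 161.3, 39.7]
orientation: [3.139, -0.001, 1.335]
ft_force: [4.1, -3.1, 4.3]
gripper_width: 0.2
```

Emit:
step_arm:
  series:
    - [0.001, 0, 0, 0, 0, 0.0, 0]
    - [0.002, 0, 0, 0, 0, 0, 0]
    - [0.003, 0, 0, 0, 0, 0, 0]
    - [0.003, 0, 0, 0, 0, 0, 0]

```text
t: 6.75
position: [533.7, 161.5, 39.6]
orientation: [3.139, 0.005, 1.333]
ft_force: [2.2, -16.2, 10.2]
gripper_width: 0.2
```

Sideways force jumped to 16 N with no further travel, so the stop has hit the end block. I'll hold briefly, relax the push, then lift.

Emit:
step_arm:
  series:
    - [0, 0, 0, 0, 0, 0, 0]
    - [-0.003, 0, 0, 0, 0, 0, 0]
    - [-0.004, 0, -0.004, 0, 0, 0, 0]
    - [-0.005, 0, -0.012, 0, 0, 0, 0]
    - [-0.005, 0, -0.024, 0, 0, 0, 0]

```text
t: 7.25
position: [530.8, 159.1, 63.1]
orientation: [-3.139, 0.001, 1.335]
ft_force: [-0.0, 0.0, 0.5]
gripper_width: -0.3
```

Emit:
step_arm:
  series:
    - [0, 0, -0.03, 0, 0, 0, 0]
    - [0, 0, -0.07, 0, 0, 0, 0]
    - [0, 0, -0.11, 0, 0, 0, 0]
    - [0, -0.03, -0.14, 0, 0, 0, 0]
    - [0, -0.07, -0.14, 0, 0, 0, 0]

```text
t: 7.75
position: [465.8, 176.4, 207.6]
orientation: [3.136, -0.004, 1.334]
ft_force: [0.1, 0.1, -0.0]
gripper_width: 0.2
```

Emit:
step_arm:
  series:
    - [0, -0.045, 0, 0, 0, 0, 0]
    - [0, -0.09, 0, 0, 0, 0, 0]
    - [0, -0.135, 0, 0, 0, 0, 0]
    - [0, -0.16, 0, 0, 0, 0, 0]
    - [0, -0.16, 0, 0, 0, 0, 0]

```text
t: 8.25
position: [305.2, 213.0, 204.0]
orientation: [-3.141, -0.0, 1.338]
ft_force: [0.3, 0.5, -0.4]
gripper_width: -0.1
```

```bash
sed -i "s/'S0.pkl'/'S1.pkl'/" fit.py
python3 - <<'E'
from h import *
import re
p=np.load('p.npy')
src=open('fit.py').read()
# overlay with model stop at 125
i=src.index("f=least_squares");j=src.index("def box")
src=src[:i]+"p=np.load('p.npy');p[3]=125\n"+src[j:]
src=src.replace("fit.png","end.png")
exec(src)
S0=pickle.load(open('S0.pkl','rb'))
for c in S: 
    d=np.abs(S[c]['color'].astype(int)-S0[c]['color']).max(2)
    cv2.imwrite(f'pics/{c}_end.png',cv2.resize(S[c]['color'][:,:,::-1],(800,600)))
    cv2.imwrite(f'pics/{c}_diff.png',cv2.resize(np.clip(d*3,0,255).astype(np.uint8),(800,600)))
print(status.state()['t'],status.state()['ft_force'])
E
```

```text
8.35 [-0.47222628  0.04295363 -0.31527744]
```

View pics/topend.png

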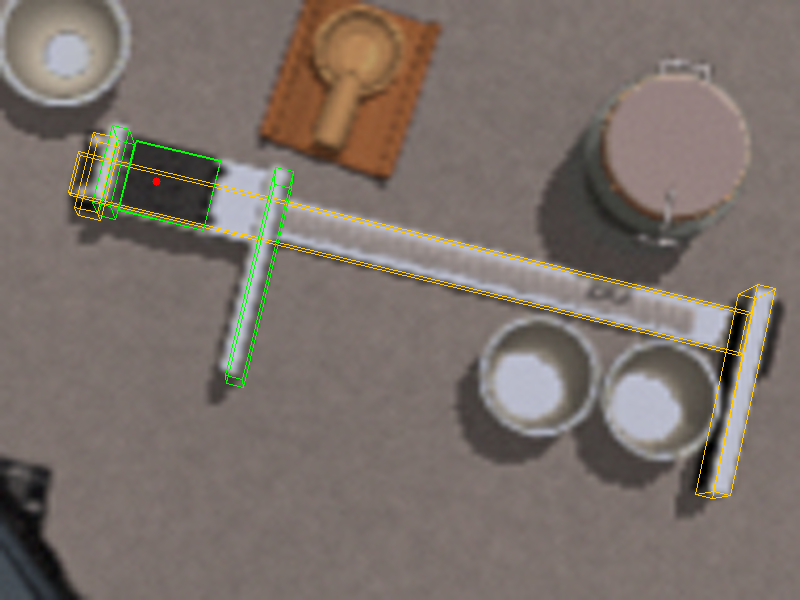

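View pics/sideend.png

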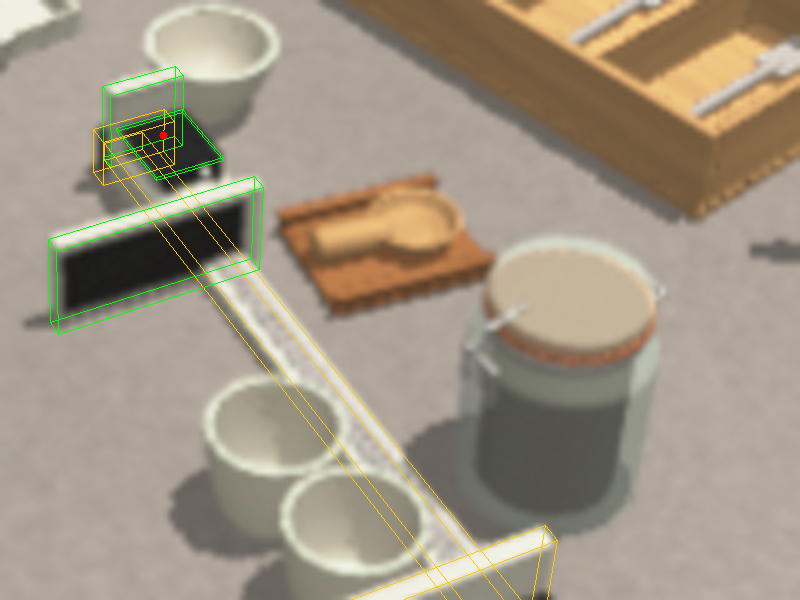

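View pics/side_diff.png

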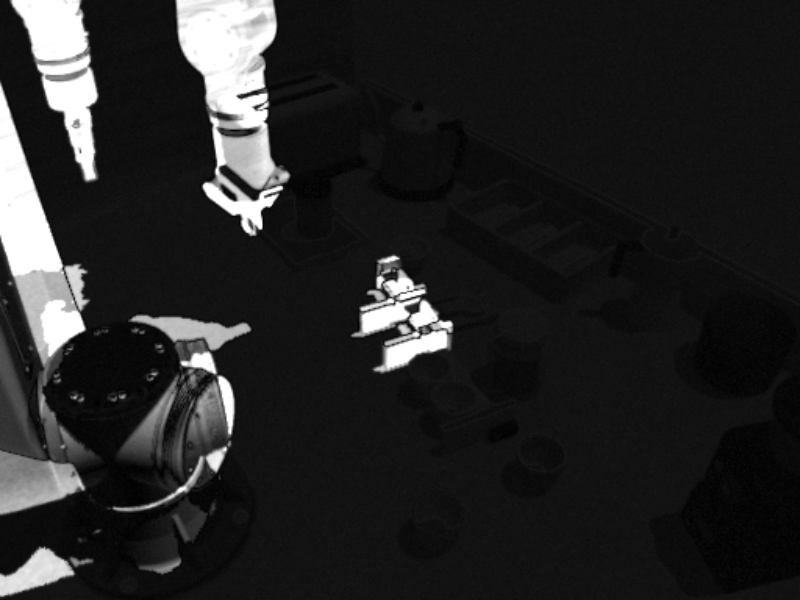

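The model drawn with the stop at 125 mm lines up with both pictures: lug at (112,165) in the top crop, jaw end at (233,375). The paddle is up. The difference picture shows that only the stop, the arm and shadows changed; cups and bystanders stayed put. Handing in.

```bash
python3 -c "
from h import *
print(workorder.job_done())"
```

```text
the job is handed in; nothing more can be done
None
```

The stop is home against the end block, and I handed the job in at about 8.4 s. No verdict is reported, so this rests on my own checks.

- **What I did:** With the gripper shut I pressed the paddle down to a fingertip height of about 40 mm, at 9 N. I then pushed the lug about 95 mm along the bar. At the end the push force rose from about 3 N to 16 N with no further travel. I eased off, lifted and moved the hand clear.
- **Stop and paddle:** In both cameras the final pictures match the model drawn with the stop at 125 mm. In the side picture the paddle is up. I could not read either joint directly.
- **Cups and bystanders:** The before/after difference of the side picture shows only the stop, the arm and shadows changed. The wrist force at the end was near zero.
- **Disagreements:** The networks' points for `end_block`, `release_pad` and cup a were off by several pixels or mixed up with the orange and red cups. I located the rail and stop by fitting their given sizes to hand-read edge points in both pictures, with these points counting for little. The fit agreed to about 1–2 mm, except for the lug in the side view, which was about 4 px off.

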